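# Hold a plaster mould half in the corner of the trimming board

### The arm

A 6-joint arm with a two-finger parallel gripper is mounted at the origin on the work surface. World frame = base frame: x ahead of the robot, y to its left, z up, the work surface at z = 0. Lengths are in m, angles in rad, forces in N, time in s.
With the tool pointing down it reaches from about 0.325 to 1 m from the base axis. Payload 5.1 kg.
Tool frame: the origin (TCP) lies at the very end of the fingers, on their centre line; the grasp point (between the pads) lies 19 mm behind it; z points along the fingers, y is the line along which they close (so a half turn about z gives the same grasp; the last joint's range is limited). The gripper opens to 85 mm and grips with 20 to 120 N. Pads are 22 mm wide; open, the fingers measure 114 mm over their backs; the gripper's body (76 mm by 85 mm) begins 54 mm behind the grasp point. The pads swing forward as they close: fully open they stand 13 mm farther back than shut.
Start: joints at [1.222, 0.124, 1.65, -0, 1.367, -0.083], TCP at [0.171, 0.627, 0.231] pointing down, gripper open.
Joint ranges: [-2.61, 2.61], [-1.02, 2.33], [0.03, 2.71], [-1.35, 4.49], [0.32, 2.68], [-2.91, 2.91]. Speed limits (rad/s): [2.57, 2.57, 3.14, 3.14, 3.14, 3.14].

### API

Orientations are given as [roll, pitch, yaw] about the fixed x, y, z axes, in that order (R = Rz(yaw) Ry(pitch) Rx(roll)).
In Python, from workcell import sense, get_image, job_done, boxes_of, trace gives the robot as it stands.
- The arm moves only by the tool send_rows, never from a script. Its argument "steps" is a list of rows, each an object of numbers: "fingers": the finger opening in cm, from 0 to 8.54; "x", "y", "z": the shift along the tool's x, y, z in cm; "yaw": the turn about the tool's z in rad. A call has 1 to 10 rows; each row shifts and turns the commanded pose from where the row before left it, along the tool's axes as they then stand; what a row does not reach is not made up. A row lasts 1/8 s, in which the tool goes at most 62.5 mm and 10.7 degrees, less where a joint would pass 70% of its speed; a pose out of reach is approached as far as the arm can. A call is refused whole if a number of a shift passes 6.25 or a number of a turn 0.188, either way. A call with a gripper value outside its range is refused whole. The fingers move at their own pace and stop on an object; "squeeze" is the grip in N (left out, the last holds). Time passes only in rows, so rows that do not move let the fingers close. It gives the time, the measured TCP pose, the force, the opening and the grip force at its end, in the units of the state.
- sense(): the state, without advancing time (a new reading comes with each control period).
- get_image(name): name is "side" or "top"; returns a dict with "pixels" (400x640x3 uint8, red, green, blue), "fx", "fy", "cx", "cy" (pixels), "position" and "orientation" of the camera in the world. Camera axes: x right, y up, looking along -z (the intrinsics and any distortion apply to the point x, -y, -z); pixel columns grow to the right and rows downward; lengths in m; the calibration is good to about 2 mm. A picture is of the moment at which its call begins. There is no depth.
- job_done(): hands the job in; it is judged then, once.
Trained networks look in a picture, given as the dict that the camera call returned (one of the last four; its "shot" number tells which), for a name from the list of things; names that differ only in an ending like _2 or _b are one class to them, and where a whole thing is asked for, a point or a joint stands for the part that bears it (a point fixed in the world has none). Each returns a list of dicts, best first, with "p" (0 to 1); they miss things now and then, are a little off and sometimes report something else, mostly with a low value. They report only what shows in the picture. A call takes as long as a camera call. They do not tell look-alikes from the thing itself.
- boxes_of(picture, label): "location" ([x, y, z] in m, in world coordinates, good to about 4 mm: the middle of the surface that is visible of it).
- trace(picture, label): "mask" (400x640 bool, what is visible of it).
The state is a dict: "time_s": time; "q": joint angles; "joint_velocities": joint speeds; "joint_torque": joint torques, N m; "ee_pos": TCP position; "tool_rot": TCP orientation; "ft_force": force on the tool from outside, world axes, zero at the start; "torque": the same for the moment, N m; "opening": opening from 0.0 (shut) to 1.0 (fully open); "gripper_force": force on a finger pad.
Only numpy, scipy, OpenCV 4.12 (cv2) and the standard library are available. Lean on these libraries where they do the work, as an engineer would, in place of code of your own. Each camera call takes 0.05 s, during which the arm holds its last target. There are 200 camera calls.

### The job

Lay the rectangular plaster mould half with the one bevelled long edge flat on the plywood trimming board, bevel facing away from the fence, square against the fence and with its end butted up to the stop block. Then hold it there for trimming with one steady diagonal push that presses it into the fence and down on the board at once, some 10 N each way and never roughly, and finish while still pushing: do not let go or back off. Leave everything else on the bench where it is.

Things in the scene. Friction and masses are not known exactly. Their poses are not given: they have to be found in the camera images.
- block: The workpiece: loose white plaster mould half, a block 60 mm (x) by 110 mm (y) by 45 mm high, 0.25 to 0.37 kg; a grey 20 mm disc on top marks its pour hole. Origin at the centre of its underside. Its -x side has the bevel; its +x side is plain, upright, and goes against the fence. Starts flat on the bench left or right of the board, bevel roughly towards the robot (yaw within 0.45 rad).
- block_back (a point): Lower edge of the block's plain +x face, at the middle of its length.
- block_end (a point): Lower edge of the block's +y end face, at the middle of its width: the end that goes against the stop.
- block_bevel (a point): Centre of the block's bevel face. The bevel (45 degrees, 20 by 20 mm) cuts off the upper -x edge along all 110 mm: that side is upright from 0 to 25 mm height, then slopes from (x -30, z 25) to (x -10, z 45). A push on it, forwards and down, drives the block both ways at once.
- board: The trimming board, fixed to the bench: plywood, 220 mm (x) by 240 mm (y), 18 mm thick. Origin at the centre of its underside; its x axis points at the fence, away from the robot (yaw within 0.25 rad).
- fence: The fence, fixed along the board's far edge: a wooden bar 22 mm (x) by 240 mm (y), 30 mm high above the board, axes parallel to the board's. Origin at the centre of its underside, on the board's top; its working face is 11 mm from it towards -x (85 mm ahead of the board's centre).
- stop: The stop block, fixed on the board at its left (+y) end: a wooden bar 85 mm (x) by 24 mm (y), 30 mm high above the board, reaching from the fence's face towards the robot, square to it. Origin at the centre of its underside, on the board's top; its working face is 12 mm from it towards -y. How far left it is screwed varies by 40 mm.
- blank: Bystander: loose square plaster blank without bevel, 75 by 75 by 30 mm, on the other side of the board from the block. Origin at the centre of its underside.
- cast_a: Bystander: smooth white bean-shaped cast, about 110 mm long and 73 mm high, beyond the board. Origin under its middle.
- cast_b: Bystander: smaller smooth white bean-shaped cast, about 90 mm long and 60 mm high. Origin under its middle.
- cup: Bystander: white plastic cup, 76 mm across, 85 mm high. Origin at the centre of its foot.
- scraper: Bystander: flat spatula lying on the bench in front of the board, to the right.
- brush: Bystander: brush lying on the bench in front of the board, to the left.
Mind the look-alikes: they are no part of the job. Leave any orange look-alike of the block alone.

How it is judged:
On the way:
1. the mould half lies flat on the trimming board (z of block_back in the frame of board between 0.0155 and 0.0205 m and angle between block's own z axis and vertical below 0.05 rad and contact force between block and board above 1 N), for 0.2 s.
At the end, for the whole second after the job is handed in: Through the last second: block at rest, flat on the board (2.5 mm, 0.05 rad), plain face within 3 mm and 0.04 rad of the fence, +y end within 4 mm of the stop, bevel away from the fence, the robot still pushing it: over 3 N on the fence, over 6.5 N on the board (weight under 3.7 N) (z of block_back in the frame of board between 0.0155 and 0.0205 m and angle between block's own z axis and vertical below 0.05 rad and x of block_back in the frame of fence between -0.014 and -0.0085 m and y of block_end in the frame of stop between -0.016 and -0.009 m and angle between the x axis of block and the x axis of fence, either way round below 0.04 rad and x of block_bevel in the frame of fence below -0.04 m and contact force between block and fence above 3 N and contact force between block and board above 6.5 N and contact force between any of the fingers, the arm and block above 3 N and linear speed of block below 0.01 m/s); the arm keeps its last pose, push and grip.
It fails at once if the plaster is rammed: more than 80 N against the fence, the board or the stop (contact force between block and fence above 80 N or contact force between block and board above 80 N or contact force between block and stop above 80 N).
It fails at once if another thing on the bench is shifted by more than 25 mm (distance of any of blank, cast_a, cast_b, cup, scraper, brush from where it was at the start of the episode above 0.025 m).
It also fails if it takes over 53 s, if anything falls off the work surface, if the arm or the gripper's body presses on something with over 40 N, if the wrist force passes 120 N, or if a joint passes its speed limit or range.

## Working session

There is one attempt and no reset: what is moved stays moved. The work goes in short steps, Python scripts to look and compute and a tool call to move; the robot and the scene stay as the last step left them, time stands still between calls to the robot, and variables do not carry over. Pictures are saved under pics/ and viewed, at most 10 in all, crops included, and the job is handed in when it is done.

Besides the shell and the picture viewer there is one more tool, called after ">>>" by a JSON object that holds its "fn" and its "kwargs". send_rows: Moves the arm, as the interface text tells. Its arguments: {"type":"object","properties":{"steps":{"type":"array","items":{"type":"object","properties":{"fingers":{"type":"number"},"x":{"type":"number"},"y":{"type":"number"},"z":{"type":"number"},"yaw":{"type":"number"}}}},"squeeze":{"type":"number"}},"required":["steps"]}

```bash
mkdir -p pics; cat > h.py <<'E'
import numpy as np, cv2
from scipy.spatial.transform import Rotation as R
from workcell import *
def rot(o):
    o=np.array(o,float)
    return o if o.shape==(3,3) else (R.from_euler('xyz',o).as_matrix() if o.size==3 else R.from_quat(o).as_matrix())
def ray(im,u,v,z):
    d=rot(im['orientation'])@np.array([(u-im['cx'])/im['fx'],-(v-im['cy'])/im['fy'],-1])
    p=np.array(im['position']); return p+d*(z-p[2])/d[2]
def proj(im,P):
    c=(np.atleast_2d(P)-im['position'])@rot(im['orientation'])
    return np.c_[im['cx']+im['fx']*c[:,0]/-c[:,2], im['cy']-im['fy']*c[:,1]/-c[:,2]]
def save(im,n): cv2.imwrite('pics/'+n+'.png',im['pixels'][:,:,::-1])
E
python3 - <<'E'
from h import *
s=sense(); print({k:np.round(v,3) for k,v in s.items()})
for n in('top','side'):
    im=get_image(n); save(im,n+'0'); print(n,{k:v for k,v in im.items() if k!='pixels'})
    for l in ('block','board','fence','stop','blank','cast_a','cup','scraper','brush'):
        print(l,[(np.round(b['location'],3),round(b['p'],2)) for b in boxes_of(im,l)][:3])
E
```

```text
{'time_s': np.float64(0.0), 'q': array([ 1.222,  0.125,  1.652,  0.   ,  1.367, -0.083]), 'joint_velocities': array([-0.001, -0.002,  0.   , -0.   , -0.001,  0.001]), 'joint_torque': array([ 0.0000e+00, -4.2361e+01, -3.6545e+01, -0.0000e+00,  7.0000e-03,
        0.0000e+00]), 'ee_pos': array([0.171, 0.627, 0.23 ]), 'tool_rot': array([-3.14 , -0.   ,  2.876]), 'ft_force': array([ 0.248, -0.527,  0.672]), 'torque': array([ 0.065, -0.017, -0.022]), 'gripper_force': np.float64(0.0), 'opening': np.float64(0.997)}
top {'fx': 406.7397987040597, 'fy': 406.7397987040597, 'cx': 316.2633521291774, 'cy': 196.22030138636705, 'position': array([0.34740279, 0.03038904, 1.10906354]), 'orientation': array([ 0.18642393,  0.01524082, -1.5517893 ]), 'shot': 1}
block [(array([0.314, 0.336, 0.046]), 0.71), (array([0.49 , 0.275, 0.042]), 0.64), (array([0.686, 0.049, 0.049]), 0.63)]
board [(array([0.573, 0.034, 0.015]), 0.97), (array([0.492, 0.27 , 0.047]), 0.52)]
fence [(array([0.686, 0.046, 0.047]), 0.7), (array([ 0.768, -0.176,  0.045]), 0.69)]
stop [(array([0.625, 0.123, 0.049]), 0.76), (array([0.683, 0
[... 564 characters left out ...]
31, 0.68863361]), 'orientation': array([ 0.71586356,  0.00622798, -3.036546  ]), 'shot': 2}
block [(array([0.493, 0.283, 0.042]), 0.79), (array([0.32 , 0.349, 0.041]), 0.66), (array([0.52 , 0.423, 0.045]), 0.62)]
board [(array([0.569, 0.051, 0.017]), 0.75)]
fence [(array([0.684, 0.072, 0.047]), 0.6)]
stop [(array([0.625, 0.136, 0.046]), 0.66)]
blank [(array([ 0.666, -0.272,  0.041]), 0.73), (array([ 0.52 , -0.307,  0.029]), 0.72)]
cast_a [(array([0.706, 0.292, 0.053]), 0.79), (array([ 0.666, -0.272,  0.044]), 0.78), (array([0.493, 0.28 , 0.043]), 0.46)]
cup [(array([ 0.75 , -0.154,  0.059]), 0.67)]
scraper [(array([ 0.322, -0.189,  0.002]), 0.56)]
brush [(array([0.321, 0.165, 0.016]), 0.89)]
```

View pics/top0.png

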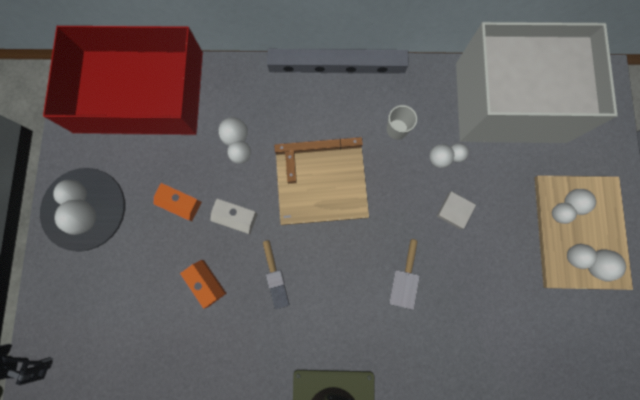

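View pics/side0.png

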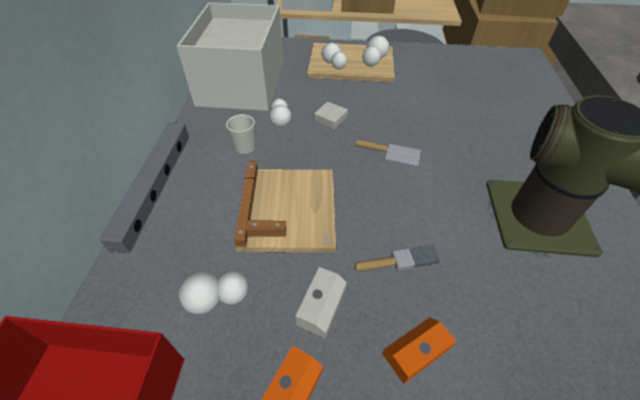

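The top view shows the white block at (233,216). The orange look-alikes are at (176,202) and (202,284). The board is centred near (322,185), with the fence along (318,145) and the stop at (291,165). Next I'll fit the models to the masks in both views.

```bash
cat > fit.py <<'E'
from h import *
from scipy.optimize import minimize
def box(x0,x1,y0,y1,z0,z1): return np.array([[a,b,c] for a in(x0,x1) for b in(y0,y1) for c in(z0,z1)],float)
BLK=np.array([[x,y,z] for x,z in((-30,0),(30,0),(30,45),(-10,45),(-30,25)) for y in(-55,55)])/1e3
BRD=box(-.11,.11,-.12,.12,0,.018); FEN=box(.085,.107,-.12,.12,.018,.048)
def stp(s): return box(0,.085,s,s+.024,.018,.048)
def place(P,p,z=0): 
    c,s=np.cos(p[2]),np.sin(p[2]); return P@np.array([[c,-s,0],[s,c,0],[0,0,1]]).T+[p[0],p[1],z]
def sil(im,Ps):
    m=np.zeros((1600,2560),np.uint8)
    for P in Ps: cv2.fillConvexPoly(m,cv2.convexHull(np.round((proj(im,P)+.5)*4).astype(np.int32)),1)
    return cv2.resize(m.astype(np.float32),(640,400),interpolation=cv2.INTER_AREA)
def iou(a,b): return np.minimum(a,b).sum()/np.maximum(a,b).sum()
def best(im,l,near):
    r=min(trace(im,l)[:4],key=lambda r:np.hypot(*(np.argwhere(r['mask']).mean(0)[::-1]-near)))
    return r['mask'].astype(np.float32)
def fit(cost,x0,d):
    b=None
    for _ in range(3):
        x0=np.array(x0,float); S=np.vstack([x0]+[x0+np.eye(len(x0))[i]*d[i] for i in range(len(x0))])
        b=minimize(cost,x0,method='Nelder-Mead',options=dict(initial_simplex=S,maxiter=200,xatol=1e-4,fatol=1e-5)); x0=b.x
    return b.x,b.fun
E
cat > m.py <<'E'
from fit import *
D=[]
for n in('top','side'):
    im=get_image(n)
    mb=best(im,'block',proj(im,[.492,.277,.04])[0]); 
    mo=[best(im,l,proj(im,[p])[0]) for l,p in(('board',(.573,.04,.018)),('fence',(.685,.05,.048)),('stop',(.625,.13,.048)))]
    D.append((im,mb,mo))
def cb(p,D): return sum(1-iou(sil(im,[place(BLK,p)]),mb) for im,mb,_ in D)
def co(p,D):
    t=0
    for im,_,mo in D:
        t+=2*(1-iou(sil(im,[place(q,p) for q in(BRD,FEN,stp(p[3]))]),np.max(mo,0)))
        t+=1-iou(sil(im,[place(stp(p[3]),p)]),mo[2])+1-iou(sil(im,[place(FEN,p)]),mo[1])
    return t
for S in(D[:1],D[1:],D):
    p,f=fit(lambda p:cb(p,S),[.492,.277,-.3],[.01,.01,.2]);q,g=fit(lambda p:co(p,S),[.58,.04,.06,.07],[.01,.01,.1,.02])
    print(np.round(p,4),round(f,3),np.round(q,4),round(g,3))
for k,(im,_,_) in enumerate(D):
    v=cv2.resize(im['pixels'][:,:,::-1],None,fx=3,fy=3,interpolation=cv2.INTER_CUBIC)
    for P in(place(BLK,p),place(BRD,q),place(FEN,q),place(stp(q[3]),q)):
        cv2.polylines(v,[cv2.convexHull(np.round((proj(im,P)+.5)*3).astype(np.int32))],1,(0,255,0),1)
    c=np.round(proj(im,[.56,.13,.02])[0]*3).astype(int); cv2.imwrite(f'pics/fit{k}.png',v[max(c[1]-300,0):c[1]+300,max(c[0]-400,0):c[0]+400])
E
python3 m.py
```

```text
[ 0.4942  0.2755 -0.3316] 0.045 [0.5965 0.039  0.0935 0.0684] 0.323
[ 0.4916  0.2774 -0.3167] 0.038 [0.594  0.0418 0.0967 0.069 ] 0.202
[ 0.4928  0.276  -0.3152] 0.12 [0.5949 0.0402 0.0938 0.0677] 0.637
```

View pics/fit0.png

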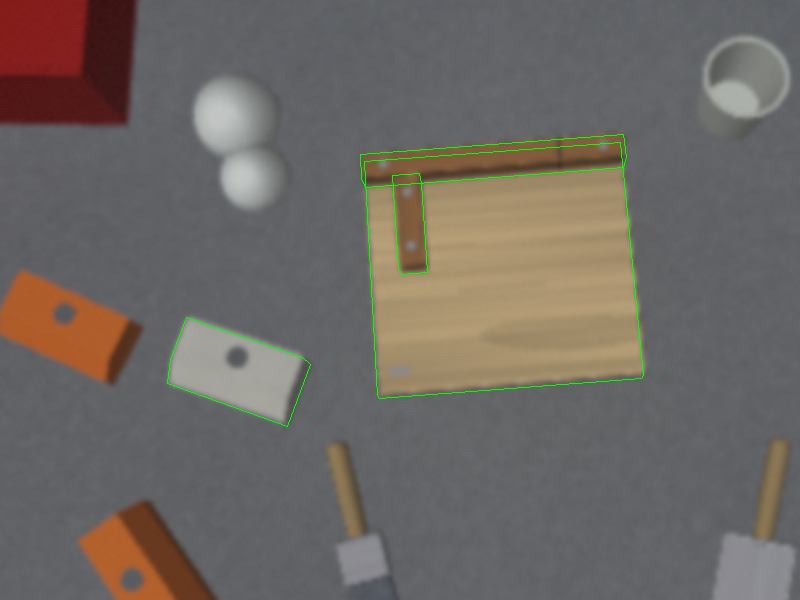

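The overlay matches the block, board, fence and stop. Next I turn the tool to the grasp yaw.

>>> {"fn": "send_rows", "kwargs": {"steps": [{"yaw":0.18,"fingers":8.5},{"yaw":0.18},{"yaw":0.18},{"yaw":0.18},{"yaw":0.18},{"yaw":0.18},{"yaw":0.18},{"yaw":0.18},{"yaw":0.18}], "squeeze": 40}}

```text
invalid input
```

```bash
cat > go.py <<'E'
# shift in tool axes (cm) and turn to a world target: go.py x y z yaw
import sys
from h import *
t=np.array(list(map(float,sys.argv[1:4]))); s=sense(); M=R.from_euler('xyz',s['tool_rot'])
d=M.inv().apply(t-s['ee_pos'])*100
print('t',round(float(s['time_s']),2),'pos',np.round(s['ee_pos'],4),'rpy',np.round(s['tool_rot'],3),'shift cm',np.round(d,2),'F',np.round(s['ft_force'],1))
if len(sys.argv)>4: print('yaw turn',round((s['tool_rot'][2]-float(sys.argv[4])+np.pi)%(2*np.pi)-np.pi,3))
E
python3 go.py .493 .276 .12 1.254
```

```text
t 1.5 pos [0.1708 0.6272 0.2314] rpy [3.142 0.    2.876] shift cm [-40.32 -25.42  11.13] F [-0.2 -0.1 -0.6]
yaw turn 1.622
```

>>> {"fn": "send_rows", "kwargs": {"steps": [{"x":0,"y":0,"z":0,"yaw":0.18,"fingers":8.5},{"x":0,"y":0,"z":0,"yaw":0.18,"fingers":8.5},{"x":0,"y":0,"z":0,"yaw":0.18,"fingers":8.5},{"x":0,"y":0,"z":0,"yaw":0.18,"fingers":8.5},{"x":0,"y":0,"z":0,"yaw":0.18,"fingers":8.5},{"x":0,"y":0,"z":0,"yaw":0.18,"fingers":8.5},{"x":0,"y":0,"z":0,"yaw":0.18,"fingers":8.5},{"x":0,"y":0,"z":0,"yaw":0.18,"fingers":8.5},{"x":0,"y":0,"z":0,"yaw":0.18,"fingers":8.5}], "squeeze": 40}}

```text
time_s: 2.62
ee_pos: [0.1708, 0.6272, 0.2313]
tool_rot: [3.142, 0.0, 1.25]
ft_force: [0.7, 0.3, 0.1]
opening: 0.991
gripper_force: 0.0
```

```bash
python3 go.py .493 .276 .12 1.254
```

```text
t 2.62 pos [0.1708 0.6272 0.2313] rpy [3.142 0.    1.25 ] shift cm [-23.16  41.66  11.13] F [0.7 0.3 0.1]
yaw turn -0.004
```

>>> {"fn": "send_rows", "kwargs": {"steps": [{"x":-2.57,"y":4.63,"z":1.24,"yaw":0,"fingers":8.5},{"x":-2.57,"y":4.63,"z":1.24,"yaw":0,"fingers":8.5},{"x":-2.57,"y":4.63,"z":1.24,"yaw":0,"fingers":8.5},{"x":-2.57,"y":4.63,"z":1.24,"yaw":0,"fingers":8.5},{"x":-2.57,"y":4.63,"z":1.24,"yaw":0,"fingers":8.5},{"x":-2.57,"y":4.63,"z":1.24,"yaw":0,"fingers":8.5},{"x":-2.57,"y":4.63,"z":1.24,"yaw":0,"fingers":8.5},{"x":-2.57,"y":4.63,"z":1.24,"yaw":0,"fingers":8.5},{"x":-2.57,"y":4.63,"z":1.24,"yaw":0,"fingers":8.5},{"x":0,"y":0,"z":0,"yaw":0,"fingers":8.5}]}}

```text
time_s: 3.88
ee_pos: [0.4966, 0.2755, 0.1187]
tool_rot: [-3.141, 0.001, 1.251]
ft_force: [-1.5, -0.5, -0.6]
opening: 0.994
gripper_force: 0.0
```

```bash
python3 go.py .493 .276 .006 1.254
```

```text
t 3.88 pos [0.4966 0.2755 0.1187] rpy [-3.141e+00  1.000e-03  1.251e+00] shift cm [-0.05 -0.34 11.27] F [-1.5 -0.5 -0.6]
yaw turn -0.003
```

>>> {"fn": "send_rows", "kwargs": {"steps": [{"x":0,"y":-0.2,"z":4,"yaw":0,"fingers":8.5},{"x":0,"y":0,"z":4,"yaw":0,"fingers":8.5},{"x":0,"y":0,"z":2,"yaw":0,"fingers":8.5},{"x":0,"y":0,"z":1.1,"yaw":0,"fingers":8.5},{"x":0,"y":0,"z":0,"yaw":0,"fingers":8.5}]}}

```text
time_s: 4.5
ee_pos: [0.4934, 0.2792, 0.0089]
tool_rot: [-3.142, -0.0, 1.256]
ft_force: [0.9, 0.2, 1.4]
opening: 0.996
gripper_force: 0.0
```

```bash
python3 go.py .493 .276 .006 1.254
```

```text
t 4.5 pos [0.4934 0.2792 0.0089] rpy [-3.142 -0.     1.256] shift cm [-0.32  0.06  0.29] F [0.9 0.2 1.4]
yaw turn 0.002
```

Now I close the fingers and make a small test lift.

>>> {"fn": "send_rows", "kwargs": {"steps": [{"x":-0.3,"y":0,"z":0.2,"yaw":0,"fingers":8.5},{"x":0,"y":0,"z":0,"yaw":0,"fingers":5},{"x":0,"y":0,"z":0,"yaw":0,"fingers":5},{"x":0,"y":0,"z":0,"yaw":0,"fingers":5},{"x":0,"y":0,"z":0,"yaw":0,"fingers":5},{"x":0,"y":0,"z":0,"yaw":0,"fingers":5},{"x":0,"y":0,"z":0,"yaw":0,"fingers":5},{"x":0,"y":0,"z":0,"yaw":0,"fingers":5}], "squeeze": 50}}

```text
time_s: 5.5
ee_pos: [0.4934, 0.2761, 0.008]
tool_rot: [3.14, -0.001, 1.256]
ft_force: [0.1, -1.4, 6.5]
opening: 0.692
gripper_force: 55.8
```

>>> {"fn": "send_rows", "kwargs": {"steps": [{"x":0,"y":0,"z":-1,"yaw":0,"fingers":5},{"x":0,"y":0,"z":-3,"yaw":0,"fingers":5},{"x":0,"y":0,"z":-4,"yaw":0,"fingers":5},{"x":0,"y":0,"z":0,"yaw":0,"fingers":5},{"x":0,"y":0,"z":0,"yaw":0,"fingers":5}]}}

```text
time_s: 6.12
ee_pos: [0.4914, 0.2755, 0.0854]
tool_rot: [-3.14, 0.001, 1.256]
ft_force: [-0.4, -0.1, -2.8]
opening: 0.695
gripper_force: 54.7
```

```bash
python3 go.py .493 .276 .086 1.254; python3 - <<'E'
from h import *
im=get_image('side'); save(im,'grip')
c=cv2.imread('pics/grip.png')[180:400,180:480]; cv2.imwrite('pics/gripc.png',cv2.resize(c,None,fx=2.6,fy=2.6))
E
```

```text
t 6.12 pos [0.4914 0.2755 0.0854] rpy [-3.140e+00  1.000e-03  1.256e+00] shift cm [ 0.09  0.14 -0.06] F [-0.4 -0.1 -2.8]
yaw turn 0.002
```

View pics/gripc.png

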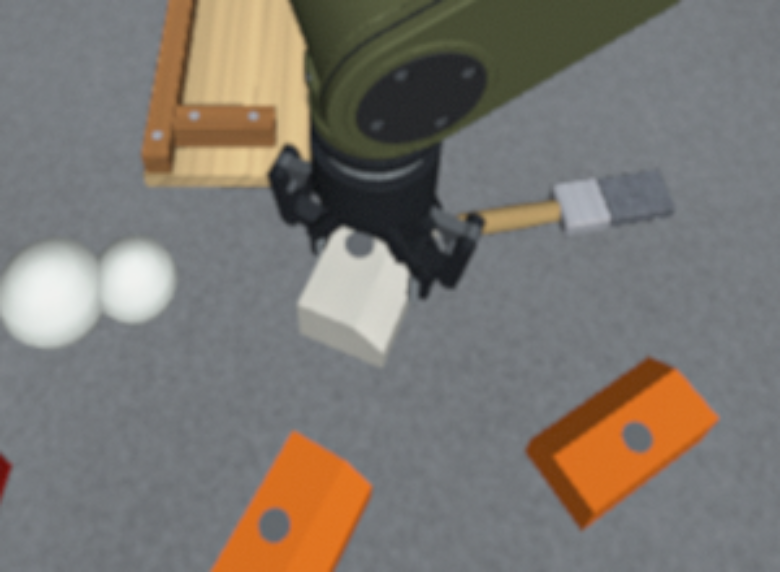

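The crop shows the white block held level between the fingers, and nothing around it has moved. I'll carry it over to the board.

```bash
python3 - <<'E'
from h import *
s=sense();d=np.array([.6039,.0310,.09])-s['ee_pos']
y=1.6646; print(np.round(R.from_euler('xyz',[np.pi,0,y]).inv().apply(d)*100,2), s['tool_rot'][2]-y)
E
```

```text
[-25.38   8.96  -0.53] -0.40877692735444104
```

>>> {"fn": "send_rows", "kwargs": {"steps": [{"x":0,"y":0,"z":0,"yaw":-0.137,"fingers":5},{"x":0,"y":0,"z":0,"yaw":-0.137,"fingers":5},{"x":0,"y":0,"z":0,"yaw":-0.135,"fingers":5},{"x":-4.23,"y":1.49,"z":-0.09,"yaw":0,"fingers":5},{"x":-4.23,"y":1.49,"z":-0.09,"yaw":0,"fingers":5},{"x":-4.23,"y":1.49,"z":-0.09,"yaw":0,"fingers":5},{"x":-4.23,"y":1.49,"z":-0.09,"yaw":0,"fingers":5},{"x":-4.23,"y":1.49,"z":-0.09,"yaw":0,"fingers":5},{"x":-4.23,"y":1.49,"z":-0.09,"yaw":0,"fingers":5},{"x":0,"y":0,"z":0,"yaw":0,"fingers":5}]}}

```text
time_s: 7.42
ee_pos: [0.6051, 0.029, 0.09]
tool_rot: [-3.139, 0.0, 1.661]
ft_force: [-0.8, 0.6, -2.5]
opening: 0.691
gripper_force: 54.7
```

>>> {"fn": "send_rows", "kwargs": {"steps": [{"x":0,"y":0,"z":0,"yaw":0,"fingers":5},{"x":0,"y":0,"z":0,"yaw":0,"fingers":5}]}}

```text
time_s: 7.68
ee_pos: [0.6042, 0.0326, 0.091]
tool_rot: [-3.14, -0.0, 1.666]
ft_force: [0.1, 0.8, -3.1]
opening: 0.693
gripper_force: 54.7
```

```bash
python3 go.py .6039 .031 .026 1.665
```

```text
t 7.67 pos [0.6042 0.0326 0.091 ] rpy [-3.14  -0.     1.666] shift cm [-0.16 -0.04  6.5 ] F [ 0.1  0.8 -3.1]
yaw turn 0.001
```

>>> {"fn": "send_rows", "kwargs": {"steps": [{"x":0,"y":0,"z":2.5,"yaw":0,"fingers":5},{"x":0,"y":0,"z":2.2,"yaw":0,"fingers":5},{"x":0,"y":0,"z":1,"yaw":0,"fingers":5},{"x":0,"y":0,"z":0.3,"yaw":0,"fingers":5},{"x":0,"y":0,"z":0,"yaw":0,"fingers":5},{"x":0,"y":0,"z":0,"yaw":0,"fingers":5}]}}

```text
time_s: 8.43
ee_pos: [0.6061, 0.0317, 0.0333]
tool_rot: [3.14, 0.0, 1.665]
ft_force: [-0.2, 0.5, -3.0]
opening: 0.69
gripper_force: 54.7
```

>>> {"fn": "send_rows", "kwargs": {"steps": [{"x":0,"y":0,"z":0.2,"yaw":0,"fingers":5},{"x":0,"y":0,"z":0.1,"yaw":0,"fingers":5},{"x":0,"y":0,"z":0,"yaw":0,"fingers":5}]}}

```text
time_s: 8.8
ee_pos: [0.6052, 0.0315, 0.029]
tool_rot: [-3.141, -0.0, 1.665]
ft_force: [0.3, 0.5, -3.5]
opening: 0.693
gripper_force: 54.7
```

>>> {"fn": "send_rows", "kwargs": {"steps": [{"x":0,"y":0,"z":0.15,"yaw":0,"fingers":5},{"x":0,"y":0,"z":0.1,"yaw":0,"fingers":5},{"x":0,"y":0,"z":0,"yaw":0,"fingers":5}]}}

```text
time_s: 9.18
ee_pos: [0.6052, 0.0316, 0.0264]
tool_rot: [-3.141, -0.0, 1.665]
ft_force: [0.2, 0.4, -1.7]
opening: 0.694
gripper_force: 54.7
```

>>> {"fn": "send_rows", "kwargs": {"steps": [{"x":0,"y":0,"z":0.1,"yaw":0,"fingers":5},{"x":0,"y":0,"z":0,"yaw":0,"fingers":5}]}}

```text
time_s: 9.43
ee_pos: [0.6054, 0.0316, 0.026]
tool_rot: [3.142, 0.0, 1.665]
ft_force: [-1.0, -0.3, -0.0]
opening: 0.691
gripper_force: 55.0
```

>>> {"fn": "send_rows", "kwargs": {"steps": [{"x":-0.6,"y":0,"z":0,"yaw":0,"fingers":5},{"x":-0.6,"y":0,"z":0,"yaw":0,"fingers":5},{"x":-0.5,"y":0,"z":0,"yaw":0,"fingers":5},{"x":0,"y":0,"z":0,"yaw":0,"fingers":5},{"x":0,"y":0,"z":0,"yaw":0,"fingers":5}]}}

```text
time_s: 10.05
ee_pos: [0.6073, 0.014, 0.026]
tool_rot: [3.141, 0.001, 1.665]
ft_force: [0.3, -1.9, 0.9]
opening: 0.691
gripper_force: 55.5
```

>>> {"fn": "send_rows", "kwargs": {"steps": [{"x":-0.15,"y":0,"z":0,"yaw":0,"fingers":5},{"x":-0.15,"y":0,"z":0,"yaw":0,"fingers":5},{"x":0,"y":0,"z":0,"yaw":0,"fingers":5}]}}

```text
time_s: 10.42
ee_pos: [0.6074, 0.0121, 0.026]
tool_rot: [3.141, -0.001, 1.665]
ft_force: [0.2, 3.4, 3.3]
opening: 0.689
gripper_force: 56.0
```

I slid it the wrong way, because tool +x is the direction of the stop. No harm done, so I'll slide it back.

>>> {"fn": "send_rows", "kwargs": {"steps": [{"x":0.6,"y":0,"z":0,"yaw":0,"fingers":5},{"x":1,"y":0,"z":0,"yaw":0,"fingers":5},{"x":1,"y":0,"z":0,"yaw":0,"fingers":5},{"x":0.8,"y":0,"z":0,"yaw":0,"fingers":5},{"x":0.4,"y":0,"z":0,"yaw":0,"fingers":5},{"x":0,"y":0,"z":0,"yaw":0,"fingers":5},{"x":0,"y":0,"z":0,"yaw":0,"fingers":5}]}}

```text
time_s: 11.3
ee_pos: [0.6037, 0.0505, 0.026]
tool_rot: [3.141, -0.001, 1.665]
ft_force: [0.0, -1.1, 5.3]
opening: 0.691
gripper_force: 56.3
```

>>> {"fn": "send_rows", "kwargs": {"steps": [{"x":0.15,"y":0,"z":0,"yaw":0,"fingers":5},{"x":0,"y":0,"z":0,"yaw":0,"fingers":5}]}}

```text
time_s: 11.55
ee_pos: [0.6036, 0.0514, 0.0259]
tool_rot: [3.141, 0.0, 1.665]
ft_force: [0.4, -3.0, 5.2]
opening: 0.689
gripper_force: 56.3
```

>>> {"fn": "send_rows", "kwargs": {"steps": [{"x":0.12,"y":0,"z":0,"yaw":0,"fingers":5},{"x":0,"y":0,"z":0,"yaw":0,"fingers":5}]}}

```text
time_s: 11.8
ee_pos: [0.6036, 0.0525, 0.0259]
tool_rot: [3.141, 0.0, 1.665]
ft_force: [0.4, -3.7, 5.7]
opening: 0.689
gripper_force: 56.3
```

>>> {"fn": "send_rows", "kwargs": {"steps": [{"x":0.12,"y":0,"z":0,"yaw":0,"fingers":5},{"x":0,"y":0,"z":0,"yaw":0,"fingers":5}]}}

```text
time_s: 12.05
ee_pos: [0.6035, 0.0537, 0.0259]
tool_rot: [3.141, 0.0, 1.665]
ft_force: [0.1, -3.7, 5.1]
opening: 0.692
gripper_force: 56.3
```

>>> {"fn": "send_rows", "kwargs": {"steps": [{"x":0.1,"y":0,"z":0,"yaw":0,"fingers":5},{"x":0,"y":0,"z":0,"yaw":0,"fingers":5}]}}

```text
time_s: 12.3
ee_pos: [0.6034, 0.0545, 0.026]
tool_rot: [3.141, 0.001, 1.665]
ft_force: [0.3, -4.1, 5.6]
opening: 0.69
gripper_force: 56.3
```

>>> {"fn": "send_rows", "kwargs": {"steps": [{"x":0.1,"y":0,"z":0,"yaw":0,"fingers":5},{"x":0,"y":0,"z":0,"yaw":0,"fingers":5}]}}

```text
time_s: 12.55
ee_pos: [0.6034, 0.0545, 0.026]
tool_rot: [3.141, 0.002, 1.665]
ft_force: [-0.2, -7.8, 5.5]
opening: 0.688
gripper_force: 56.0
```

>>> {"fn": "send_rows", "kwargs": {"steps": [{"x":0.1,"y":0,"z":0,"yaw":0,"fingers":5},{"x":0,"y":0,"z":0,"yaw":0,"fingers":5}]}}

```text
time_s: 12.8
ee_pos: [0.6034, 0.0545, 0.026]
tool_rot: [3.141, 0.004, 1.665]
ft_force: [0.3, -12.1, 5.5]
opening: 0.694
gripper_force: 55.8
```

```bash
python3 - <<'E'
from h import *
print(sense()['time_s'])
im=get_image('top'); save(im,'p1')
c=cv2.imread('pics/p1.png')[110:240,240:400]; cv2.imwrite('pics/p1c.png',cv2.resize(c,None,fx=4,fy=4))
E
```

```text
12.8
```

View pics/p1c.png

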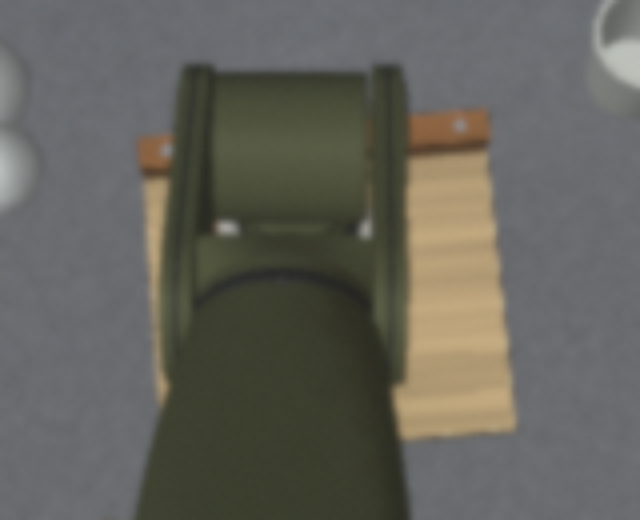

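The block has reached the stop: −12 N with no further motion. I'll ease that force, slide it towards the fence while gripped, release and lift.

>>> {"fn": "send_rows", "kwargs": {"steps": [{"x":-0.1,"y":0.3,"z":0,"yaw":0,"fingers":5},{"x":0,"y":0.6,"z":0,"yaw":0,"fingers":5},{"x":0,"y":0.6,"z":0,"yaw":0,"fingers":5},{"x":0,"y":0,"z":0,"yaw":0,"fingers":5},{"x":0,"y":0,"z":0,"yaw":0,"fingers":5}]}}

```text
time_s: 13.48
ee_pos: [0.6163, 0.0558, 0.026]
tool_rot: [-3.137, 0.002, 1.665]
ft_force: [-7.3, -9.3, 11.5]
opening: 0.689
gripper_force: 54.1
```

>>> {"fn": "send_rows", "kwargs": {"steps": [{"x":0,"y":0,"z":0,"yaw":0,"fingers":7.2},{"x":0,"y":0,"z":0,"yaw":0,"fingers":7.2},{"x":0,"y":0,"z":0,"yaw":0,"fingers":7.2}]}}

```text
time_s: 13.85
ee_pos: [0.6174, 0.0574, 0.0249]
tool_rot: [-3.141, -0.001, 1.665]
ft_force: [0.5, 0.3, 0.2]
opening: 0.849
gripper_force: 0.0
```

>>> {"fn": "send_rows", "kwargs": {"steps": [{"x":0,"y":0,"z":-2,"yaw":0,"fingers":7.2},{"x":0,"y":0,"z":-3,"yaw":0,"fingers":7.2},{"x":0,"y":-3,"z":-3,"yaw":0,"fingers":0},{"x":0,"y":-5,"z":0,"yaw":0,"fingers":0},{"x":0,"y":-5,"z":0,"yaw":0,"fingers":0},{"x":0,"y":-5,"z":0,"yaw":0,"fingers":0},{"x":0,"y":0,"z":0,"yaw":0,"fingers":0},{"x":0,"y":0,"z":0,"yaw":0,"fingers":0}]}}

```text
time_s: 14.85
ee_pos: [0.44, 0.04, 0.1073]
tool_rot: [3.138, 0.0, 1.665]
ft_force: [0.2, -0.5, -0.3]
opening: 0.0
gripper_force: 0.0
```

```bash
cat > m2.py <<'E'
from fit import *
import sys
q=np.array([.5949,.0402,.0938,.0677]); s=sense(); print('t',s['time_s'],'pos',np.round(s['ee_pos'],4))
D=[]
for n in('top','side'):
    im=get_image(n)
    g=place(np.array([[.025,.013,.02]]),q,.02)
    D.append((im,best(im,'block',proj(im,g)[0])))
g=place(np.array([[.025,.013,0]]),q)[0]
for S in(D[:1],D[1:],D):
    p,f=fit(lambda p:sum(1-iou(sil(im,[place(BLK,p,.018)]),m) for im,m in S),[g[0],g[1],.094],[.01,.01,.1])
    d=p[:2]-q[:2]; c,si=np.cos(q[2]),np.sin(q[2])
    print('board frame',np.round([c*d[0]+si*d[1],-si*d[0]+c*d[1],p[2]-q[2]],4),round(f,3))
v=cv2.resize(D[0][0]['pixels'][110:240,240:400,::-1],None,fx=4,fy=4); cv2.imwrite('pics/'+sys.argv[1]+'.png',v)
E
python3 m2.py p2
```

```text
t 14.85 pos [0.44   0.04   0.1073]
board frame [0.0233 0.0118 0.0194] 0.051
board frame [ 0.0264  0.0704 -0.7254] 0.617
board frame [0.0237 0.0125 0.0155] 0.961
```

View pics/p2.png

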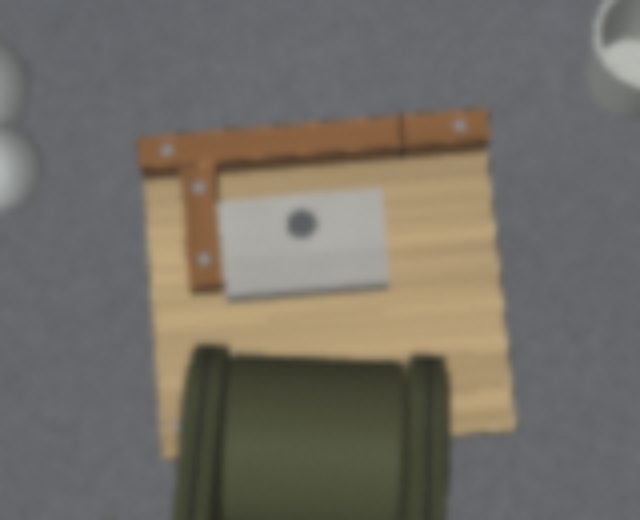

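The block is flat and about 31 mm short of the fence, with its end against the stop at (218,245) in the crop. Next I slide it forward by its lower upright face with shut fingers.

>>> {"fn": "send_rows", "kwargs": {"steps": [{"x":0,"y":0,"z":4,"yaw":0,"fingers":0},{"x":0,"y":0,"z":3.5,"yaw":0,"fingers":0},{"x":0,"y":3,"z":0,"yaw":0,"fingers":0},{"x":0,"y":4,"z":0,"yaw":0,"fingers":0},{"x":0,"y":3,"z":0,"yaw":0,"fingers":0},{"x":0,"y":1,"z":0,"yaw":0,"fingers":0},{"x":0,"y":0,"z":0,"yaw":0,"fingers":0},{"x":0,"y":0,"z":0,"yaw":0,"fingers":0}]}}

```text
time_s: 16.05
ee_pos: [0.5472, 0.0502, 0.0301]
tool_rot: [-3.14, -0.0, 1.665]
ft_force: [-0.9, 0.1, -0.6]
opening: 0.005
gripper_force: 0.0
```

>>> {"fn": "send_rows", "kwargs": {"steps": [{"x":0,"y":0.4,"z":0,"yaw":0,"fingers":0},{"x":0,"y":0.4,"z":0,"yaw":0,"fingers":0},{"x":0,"y":0.4,"z":0,"yaw":0,"fingers":0},{"x":0,"y":0.4,"z":0,"yaw":0,"fingers":0},{"x":0,"y":0.4,"z":0,"yaw":0,"fingers":0}]}}

```text
time_s: 16.68
ee_pos: [0.5685, 0.0521, 0.0306]
tool_rot: [3.142, 0.0, 1.665]
ft_force: [0.0, -0.2, 0.6]
opening: 0.0
gripper_force: 0.0
```

>>> {"fn": "send_rows", "kwargs": {"steps": [{"x":0,"y":0.3,"z":0,"yaw":0,"fingers":0},{"x":0,"y":0.3,"z":0,"yaw":0,"fingers":0},{"x":0,"y":0.3,"z":0,"yaw":0,"fingers":0},{"x":0,"y":0.3,"z":0,"yaw":0,"fingers":0}]}}

```text
time_s: 17.18
ee_pos: [0.58, 0.0533, 0.0305]
tool_rot: [-3.141, -0.0, 1.665]
ft_force: [-2.2, 0.1, 0.8]
opening: -0.002
gripper_force: 0.9
```

>>> {"fn": "send_rows", "kwargs": {"steps": [{"x":0,"y":0.3,"z":0,"yaw":0,"fingers":0},{"x":0,"y":0.3,"z":0,"yaw":0,"fingers":0},{"x":0,"y":0.3,"z":0,"yaw":0,"fingers":0},{"x":0,"y":0.2,"z":0,"yaw":0,"fingers":0}]}}

```text
time_s: 17.68
ee_pos: [0.5913, 0.0543, 0.0305]
tool_rot: [-3.142, 0.0, 1.665]
ft_force: [-0.7, -0.2, 0.4]
opening: 0.004
gripper_force: 0.7
```

```bash
python3 m2.py p3
```

```text
t 17.675 pos [0.5913 0.0543 0.0305]
board frame [0.025  0.013  0.0002] 1.0
board frame [0.0434 0.0036 0.0705] 0.439
board frame [0.0434 0.0036 0.0705] 1.439
```

>>> {"fn": "send_rows", "kwargs": {"steps": [{"x":0,"y":0.3,"z":0,"yaw":0,"fingers":0},{"x":0,"y":0.25,"z":0,"yaw":0,"fingers":0},{"x":0,"y":0.2,"z":0,"yaw":0,"fingers":0},{"x":0,"y":0,"z":0,"yaw":0,"fingers":0}]}}

```text
time_s: 18.38
ee_pos: [0.599, 0.055, 0.0307]
tool_rot: [3.141, 0.0, 1.665]
ft_force: [0.3, 0.0, -0.2]
opening: 0.001
gripper_force: 0.3
```

>>> {"fn": "send_rows", "kwargs": {"steps": [{"x":0,"y":0.12,"z":0,"yaw":0,"fingers":0},{"x":0,"y":0.12,"z":0,"yaw":0,"fingers":0},{"x":0,"y":0,"z":0,"yaw":0,"fingers":0}]}}

```text
time_s: 18.75
ee_pos: [0.6011, 0.0552, 0.0307]
tool_rot: [3.141, 0.0, 1.665]
ft_force: [-1.5, -0.5, 0.9]
opening: 0.001
gripper_force: 0.7
```

>>> {"fn": "send_rows", "kwargs": {"steps": [{"x":0,"y":0.1,"z":0,"yaw":0,"fingers":0},{"x":0,"y":0.1,"z":0,"yaw":0,"fingers":0},{"x":0,"y":0,"z":0,"yaw":0,"fingers":0}]}}

```text
time_s: 19.12
ee_pos: [0.6031, 0.0554, 0.0306]
tool_rot: [3.141, 0.0, 1.665]
ft_force: [-1.3, -0.6, 0.8]
opening: -0.006
gripper_force: 0.7
```

>>> {"fn": "send_rows", "kwargs": {"steps": [{"x":0,"y":0.12,"z":0,"yaw":0,"fingers":0},{"x":0,"y":0.12,"z":0,"yaw":0,"fingers":0},{"x":0,"y":0,"z":0,"yaw":0,"fingers":0}]}}

```text
time_s: 19.5
ee_pos: [0.605, 0.0554, 0.0306]
tool_rot: [-3.14, 0.0, 1.665]
ft_force: [-5.4, -0.7, 2.1]
opening: 0.0
gripper_force: 2.3
```

>>> {"fn": "send_rows", "kwargs": {"steps": [{"x":0,"y":0.1,"z":0,"yaw":0,"fingers":0},{"x":0,"y":0.1,"z":0,"yaw":0,"fingers":0},{"x":0,"y":0,"z":0,"yaw":0,"fingers":0}]}}

```text
time_s: 19.88
ee_pos: [0.6055, 0.0552, 0.0305]
tool_rot: [-3.137, 0.001, 1.665]
ft_force: [-9.4, -4.0, 6.7]
opening: -0.003
gripper_force: 5.1
```

>>> {"fn": "send_rows", "kwargs": {"steps": [{"x":0,"y":0.1,"z":0,"yaw":0,"fingers":0},{"x":0,"y":0.1,"z":0,"yaw":0,"fingers":0},{"x":0,"y":0,"z":0,"yaw":0,"fingers":0}]}}

```text
time_s: 20.25
ee_pos: [0.6057, 0.0552, 0.0304]
tool_rot: [-3.132, 0.001, 1.665]
ft_force: [-16.2, -3.4, 11.7]
opening: -0.001
gripper_force: 8.6
```

The block is against the fence at 16 N. I'll back off and check its pose.

>>> {"fn": "send_rows", "kwargs": {"steps": [{"x":0,"y":-0.4,"z":0,"yaw":0,"fingers":0},{"x":0,"y":-2,"z":0,"yaw":0,"fingers":0},{"x":0,"y":-4,"z":-2,"yaw":0,"fingers":0},{"x":0,"y":-5,"z":-3,"yaw":0,"fingers":0},{"x":0,"y":-4,"z":0,"yaw":0,"fingers":0},{"x":0,"y":0,"z":0,"yaw":0,"fingers":0},{"x":0,"y":0,"z":0,"yaw":0,"fingers":0}]}}

```text
time_s: 21.12
ee_pos: [0.4573, 0.0416, 0.0812]
tool_rot: [3.139, 0.0, 1.665]
ft_force: [0.2, 0.6, -0.3]
opening: -0.001
gripper_force: 0.0
```

```bash
sed -i 's/\[\[.025,.013,.02\]\]/[[.055,.013,.02]]/;s/\[\[.025,.013,0\]\]/[[.055,.013,0]]/' m2.py; python3 m2.py p4
```

```text
t 21.125 pos [0.4573 0.0416 0.0812]
board frame [0.0569 0.0097 0.0278] 0.096
board frame [ 0.055  -0.0006  0.0207] 0.155
board frame [0.0553 0.0096 0.0125] 0.269
```

View pics/p4.png

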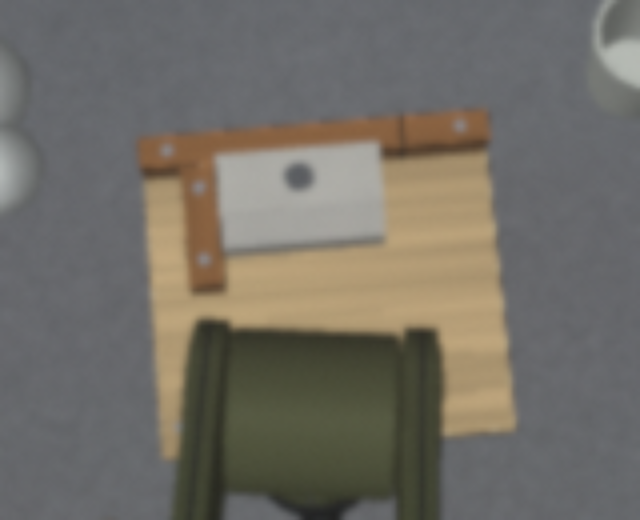

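The block looks seated in the corner, with at most a very small gap at the stop. I'll nudge its free end to make sure.

>>> {"fn": "send_rows", "kwargs": {"steps": [{"x":-5.2,"y":0,"z":0,"yaw":0,"fingers":0},{"x":-5.2,"y":0,"z":0,"yaw":0,"fingers":0},{"x":0,"y":4.6,"z":0,"yaw":0,"fingers":0},{"x":0,"y":4.6,"z":0,"yaw":0,"fingers":0},{"x":0,"y":4.6,"z":0,"yaw":0,"fingers":0},{"x":0,"y":4.6,"z":0,"yaw":0,"fingers":0},{"x":0,"y":0,"z":2.5,"yaw":0,"fingers":0},{"x":0,"y":0,"z":2.4,"yaw":0,"fingers":0},{"x":0,"y":0,"z":0,"yaw":0,"fingers":0},{"x":0,"y":0,"z":0,"yaw":0,"fingers":0}]}}

```text
time_s: 22.58
ee_pos: [0.6497, -0.0448, 0.0321]
tool_rot: [3.141, 0.0, 1.665]
ft_force: [-0.1, -0.5, 0.2]
opening: 0.001
gripper_force: 0.0
```

>>> {"fn": "send_rows", "kwargs": {"steps": [{"x":0.8,"y":0,"z":0,"yaw":0,"fingers":0},{"x":0.8,"y":0,"z":0,"yaw":0,"fingers":0},{"x":0.6,"y":0,"z":0,"yaw":0,"fingers":0},{"x":0.4,"y":0,"z":0,"yaw":0,"fingers":0},{"x":0.3,"y":0,"z":0,"yaw":0,"fingers":0},{"x":0,"y":0,"z":0,"yaw":0,"fingers":0}]}}

```text
time_s: 23.32
ee_pos: [0.6462, -0.0157, 0.0316]
tool_rot: [-3.142, 0.0, 1.665]
ft_force: [-0.6, -0.6, 0.1]
opening: 0.0
gripper_force: 0.0
```

>>> {"fn": "send_rows", "kwargs": {"steps": [{"x":0.2,"y":0,"z":0,"yaw":0,"fingers":0},{"x":0.2,"y":0,"z":0,"yaw":0,"fingers":0},{"x":0,"y":0,"z":0,"yaw":0,"fingers":0}]}}

```text
time_s: 23.7
ee_pos: [0.6459, -0.0118, 0.0316]
tool_rot: [3.142, 0.0, 1.665]
ft_force: [-0.4, -1.6, -0.6]
opening: 0.001
gripper_force: 0.0
```

>>> {"fn": "send_rows", "kwargs": {"steps": [{"x":0.15,"y":0,"z":0,"yaw":0,"fingers":0},{"x":0.15,"y":0,"z":0,"yaw":0,"fingers":0},{"x":0,"y":0,"z":0,"yaw":0,"fingers":0}]}}

```text
time_s: 24.08
ee_pos: [0.6456, -0.0089, 0.0316]
tool_rot: [-3.142, 0.0, 1.665]
ft_force: [0.6, -1.5, -0.4]
opening: 0.001
gripper_force: 0.3
```

>>> {"fn": "send_rows", "kwargs": {"steps": [{"x":0.1,"y":0,"z":0,"yaw":0,"fingers":0},{"x":0.1,"y":0,"z":0,"yaw":0,"fingers":0},{"x":0,"y":0,"z":0,"yaw":0,"fingers":0}]}}

```text
time_s: 24.45
ee_pos: [0.6455, -0.0085, 0.0317]
tool_rot: [3.142, 0.003, 1.665]
ft_force: [-0.7, -6.5, 0.1]
opening: -0.003
gripper_force: 3.3
```

>>> {"fn": "send_rows", "kwargs": {"steps": [{"x":0.1,"y":0,"z":0,"yaw":0,"fingers":0},{"x":0.1,"y":0,"z":0,"yaw":0,"fingers":0},{"x":0,"y":0,"z":0,"yaw":0,"fingers":0}]}}

```text
time_s: 24.82
ee_pos: [0.6456, -0.0085, 0.0319]
tool_rot: [3.141, 0.006, 1.665]
ft_force: [0.3, -12.7, 0.0]
opening: -0.005
gripper_force: 6.5
```

The block is firmly against the stop and fence. Next I move round to above and in front of the bevel.

>>> {"fn": "send_rows", "kwargs": {"steps": [{"x":-0.3,"y":0,"z":0,"yaw":0,"fingers":0},{"x":-1.7,"y":0,"z":0,"yaw":0,"fingers":0},{"x":0,"y":-1,"z":-5,"yaw":0,"fingers":0},{"x":0,"y":-5,"z":-0.2,"yaw":0,"fingers":0},{"x":4,"y":0,"z":0,"yaw":0,"fingers":0},{"x":4,"y":0,"z":0,"yaw":0,"fingers":0},{"x":0.7,"y":0,"z":0,"yaw":0,"fingers":0},{"x":0,"y":0,"z":0,"yaw":0,"fingers":0},{"x":0,"y":0,"z":0,"yaw":0,"fingers":0}]}}

```text
time_s: 25.95
ee_pos: [0.5795, 0.0553, 0.0836]
tool_rot: [3.142, 0.0, 1.664]
ft_force: [-0.1, 0.1, -0.7]
opening: -0.003
gripper_force: 0.0
```

```bash
python3 - <<'E'
from fit import *
g=place(np.array([[.022,.014,.053]]),[.5949,.0402,.0938])[0]
import os; os.system('python3 go.py %f %f %f 1.665'%tuple(g))
E
```

```text
t 25.95 pos [0.5795 0.0553 0.0836] rpy [3.142 0.    1.664] shift cm [-0.24  3.59  3.06] F [-0.1  0.1 -0.7]
yaw turn -0.001
```

>>> {"fn": "send_rows", "kwargs": {"steps": [{"x":-0.2,"y":1,"z":0.6,"yaw":0,"fingers":0},{"x":0,"y":1,"z":0.9,"yaw":0,"fingers":0},{"x":0,"y":0.8,"z":0.8,"yaw":0,"fingers":0},{"x":0,"y":0.2,"z":0.2,"yaw":0,"fingers":0},{"x":0,"y":0,"z":0,"yaw":0,"fingers":0}]}}

```text
time_s: 26.58
ee_pos: [0.6091, 0.0571, 0.0581]
tool_rot: [-3.141, -0.0, 1.665]
ft_force: [-0.6, 0.3, 1.2]
opening: 0.001
gripper_force: 0.0
```

>>> {"fn": "send_rows", "kwargs": {"steps": [{"x":0,"y":0.15,"z":0.15,"yaw":0,"fingers":0},{"x":0,"y":0.15,"z":0.15,"yaw":0,"fingers":0},{"x":0,"y":0,"z":0,"yaw":0,"fingers":0}]}}

```text
time_s: 26.95
ee_pos: [0.6122, 0.0573, 0.0557]
tool_rot: [3.142, 0.0, 1.665]
ft_force: [-0.1, -1.3, -0.2]
opening: 0.002
gripper_force: 0.0
```

>>> {"fn": "send_rows", "kwargs": {"steps": [{"x":0,"y":0.1,"z":0.1,"yaw":0,"fingers":0},{"x":0,"y":0.1,"z":0.1,"yaw":0,"fingers":0},{"x":0,"y":0,"z":0,"yaw":0,"fingers":0}]}}

```text
time_s: 27.32
ee_pos: [0.6142, 0.0575, 0.0535]
tool_rot: [-3.141, -0.0, 1.665]
ft_force: [0.5, -0.2, 0.3]
opening: -0.004
gripper_force: 0.0
```

>>> {"fn": "send_rows", "kwargs": {"steps": [{"x":0,"y":0.1,"z":0.1,"yaw":0,"fingers":0},{"x":0,"y":0.1,"z":0.1,"yaw":0,"fingers":0},{"x":0,"y":0,"z":0,"yaw":0,"fingers":0}]}}

```text
time_s: 27.7
ee_pos: [0.6162, 0.0576, 0.0515]
tool_rot: [-3.141, 0.0, 1.665]
ft_force: [0.2, -0.3, 0.4]
opening: -0.0
gripper_force: 0.0
```

>>> {"fn": "send_rows", "kwargs": {"steps": [{"x":0,"y":0.1,"z":0.1,"yaw":0,"fingers":0},{"x":0,"y":0,"z":0,"yaw":0,"fingers":0}]}}

```text
time_s: 27.95
ee_pos: [0.6172, 0.0577, 0.0505]
tool_rot: [-3.141, -0.0, 1.665]
ft_force: [-0.4, 0.5, -0.2]
opening: -0.003
gripper_force: 0.0
```

>>> {"fn": "send_rows", "kwargs": {"steps": [{"x":0,"y":0.1,"z":0.1,"yaw":0,"fingers":0},{"x":0,"y":0,"z":0,"yaw":0,"fingers":0}]}}

```text
time_s: 28.2
ee_pos: [0.6182, 0.0578, 0.0495]
tool_rot: [-3.141, 0.0, 1.665]
ft_force: [0.3, -0.0, -0.6]
opening: -0.002
gripper_force: 0.0
```

There's no contact yet because the fingertip is slimmer than I assumed. I'll shift up along the bevel by a few mm so contact falls nearer its middle, then continue.

>>> {"fn": "send_rows", "kwargs": {"steps": [{"x":0,"y":0.3,"z":-0.3,"yaw":0,"fingers":0},{"x":0,"y":0,"z":0,"yaw":0,"fingers":0},{"x":0,"y":0.1,"z":0.1,"yaw":0,"fingers":0},{"x":0,"y":0,"z":0,"yaw":0,"fingers":0}]}}

```text
time_s: 28.7
ee_pos: [0.6222, 0.0582, 0.0526]
tool_rot: [-3.141, 0.0, 1.665]
ft_force: [-3.3, -0.2, 6.0]
opening: -0.0
gripper_force: 3.1
```

>>> {"fn": "send_rows", "kwargs": {"steps": [{"x":0,"y":0.1,"z":0.1,"yaw":0,"fingers":0},{"x":0,"y":0,"z":0,"yaw":0,"fingers":0}]}}

```text
time_s: 28.95
ee_pos: [0.6225, 0.0582, 0.0524]
tool_rot: [-3.139, 0.0, 1.665]
ft_force: [-7.6, -0.9, 11.6]
opening: -0.0
gripper_force: 7.0
```

>>> {"fn": "send_rows", "kwargs": {"steps": [{"x":0,"y":0.1,"z":0.1,"yaw":0,"fingers":0},{"x":0,"y":0,"z":0,"yaw":0,"fingers":0}]}}

```text
time_s: 29.2
ee_pos: [0.6227, 0.0582, 0.0522]
tool_rot: [-3.136, 0.0, 1.665]
ft_force: [-13.3, -0.8, 17.2]
opening: 0.002
gripper_force: 11.1
```

>>> {"fn": "send_rows", "kwargs": {"steps": [{"x":0,"y":0.1,"z":-0.03,"yaw":0,"fingers":0},{"x":0,"y":0,"z":0,"yaw":0,"fingers":0},{"x":0,"y":0,"z":0,"yaw":0,"fingers":0},{"x":0,"y":0,"z":0,"yaw":0,"fingers":0}]}}

```text
time_s: 29.7
ee_pos: [0.6229, 0.0582, 0.0522]
tool_rot: [-3.134, 0.0, 1.665]
ft_force: [-15.8, -1.6, 18.5]
opening: -0.002
gripper_force: 12.1
```

```bash
python3 m2.py p5; python3 - <<'E'
from h import *
im=get_image('side'); c=im['pixels'][140:270,190:370,::-1]; cv2.imwrite('pics/p5s.png',cv2.resize(c,None,fx=4,fy=4,interpolation=cv2.INTER_CUBIC))
s=sense(); print(np.round(s['ft_force'],1),np.round(s['ee_pos'],4))
E
```

```text
t 29.7 pos [0.6229 0.0582 0.0522]
board frame [0.055  0.013  0.0002] 1.0
board frame [0.055  0.0096 0.0113] 0.451
board frame [0.055  0.0096 0.0113] 1.451
[-15.5  -1.7  18.5] [0.6229 0.0582 0.0522]
```

View pics/p5s.png

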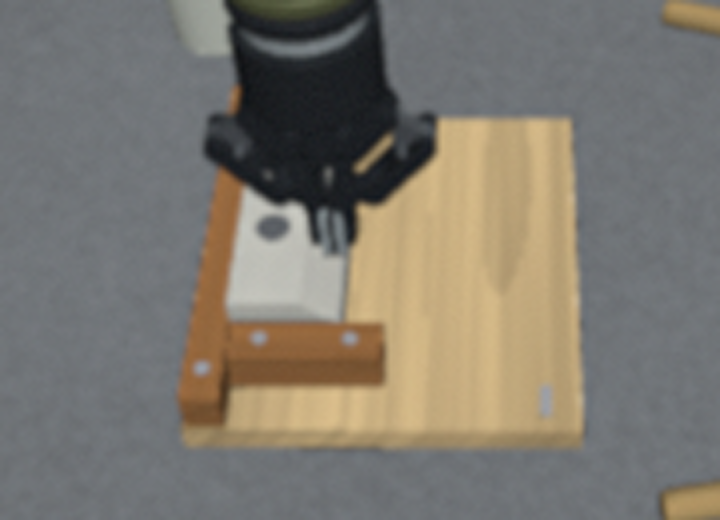

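The side view shows the block square in the corner of the fence (230,290) and stop (300,325), with the fingertips pressing on the bevel at (330,245). The push holds steady at about 16 N forward and 18 N down, so I'm handing in.

```bash
python3 -c "
from workcell import *
print(job_done())"
```

```text
the job is handed in; nothing more can be done
None
```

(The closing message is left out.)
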